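# Pack an order in a transit case: load, wedge the dovetail lid home, lock it

### The arm

A 6-joint arm with a two-finger parallel gripper is mounted at the origin on the work surface. World frame = base frame: x ahead of the robot, y to its left, z up, the work surface at z = 0. Lengths are in m, angles in rad, forces in N, time in s.
With the tool pointing down it reaches from about 0.4 to 0.825 m from the base axis. Payload 7 kg.
Tool frame: the origin (TCP) lies midway between the tips of the shut fingers; the grasp point (between the pads) lies 19 mm behind it; z points along the fingers, y is the line along which they close (so a half turn about z gives the same grasp; the last joint's range is limited). The gripper opens to 88 mm and grips with 3 to 60 N. Pads are 19 mm wide; open, the fingers measure 130 mm over their backs; the gripper's body (78 mm by 193 mm) begins 47 mm behind the grasp point.
Start: joints at [-0.93, 0.359, 0.012, 0, -1.224, -0.288], TCP at [0.233, -0.633, 0.227] pointing down, gripper open.
Joint ranges: [-3.07, 3.07], [-1.43, 2.12], [-1.02, 1.25], [-3.03, 1.67], [-3.05, -0], [-3.03, 3.03]. Speed limits (rad/s): [2.39, 2.39, 3.01, 3.14, 3.14, 3.14].

### API

Orientations are given as [roll, pitch, yaw] about the fixed x, y, z axes, in that order (R = Rz(yaw) Ry(pitch) Rx(roll)).
In Python, from station import arm gives the robot as it stands. The module is installed in compiled form; this text tells all that it offers.
- The arm moves only by the tool carry_out, never from a script. Its argument "commands" is a list of rows, each a list of 4 numbers: the shift along the world's x, y, z in units of 50 mm (1.0 is 50 mm), then the turn about the world's z in units of 6 degrees (1.0 is 6 degrees). A call has exactly 10 rows; each row is the pose to reach, as a shift and turn from the pose commanded when the call began; what a row does not reach only later rows make up. A row lasts 1/8 s, in which the tool goes at most 62.5 mm and 10.7 degrees, less where a joint would pass 70% of its speed; a pose out of reach is approached as far as the arm can. A call with a gripper value outside its range is refused whole. "claw" is the closure, from 0 (fully open) to 1 (shut), set as the call begins (left out, the last holds). The fingers move at their own pace and stop on an object; "force" is the grip in N (left out, the last holds). Time passes only in rows, so rows that repeat a pose let the fingers close, or fill a call up. It gives the time, the measured TCP pose, the force, the opening and the grip force at its end, in the units of the state.
- arm.get_state(): the state, without advancing time (a new reading comes with each control period).
- arm.grab_frame(name): name is "scene" or "side" or "wrist"; returns a dict with "pixels" (420x560x3 uint8, red, green, blue), "fx", "fy", "cx", "cy" (pixels), "eye" and "orientation" of the camera in the world. Camera axes: x right, y down, z forward; pixel columns grow to the right and rows downward; lengths in m; the calibration is good to about 2 mm. The wrist camera is an equidistant fisheye: a pixel r from the principal point sees the ray r / f radians off the axis. A picture is of the moment at which its call begins. There is no depth.
- arm.job_done(): hands the job in; it is judged then, once.
Trained networks look in a picture, given as the dict that the camera call returned (one of the last four; its "shot" number tells which), for a name from the list of things; names that differ only in an ending like _2 or _b are one class to them, and where a whole thing is asked for, a point or a joint stands for the part that bears it (a point fixed in the world has none). Each returns a list of dicts, best first, with "conf" (0 to 1); they miss things now and then, are a little off and sometimes report something else, mostly with a low value. They report only what shows in the picture. A call takes as long as a camera call.
- arm.regions_of(picture, query): "pixels" (420x560 bool, what is visible of it) and "uv" ([column, row] in pixels, amid what is visible of it).
- arm.mark_of(picture, query): "uv" ([column, row] in pixels: a listed point, or the origin of a listed thing).
The state is a dict: "t": time; "q": joint angles; "qd": joint speeds; "joint_efforts": joint torques, N m; "eef_pos": TCP position; "ee_rot": TCP orientation; "force": force on the tool from outside, world axes, zero at the start; "moment": the same for the moment, N m; "width": finger opening in m; "gripper_force": force on a finger pad.
Only numpy, scipy, OpenCV 4.12 (cv2) and the standard library are available. Lean on these libraries where they do the work, as an engineer would, in place of code of your own. Each camera call takes 0.05 s, during which the arm holds its last target. There are 200 camera calls.

### The job

Pack the order on the counter for dispatch: put every loose steel bushing and plug that is there into the open grey transit case, then slide the aluminium dovetail lid, narrow end first, along the case's tapered way from the mouth until it is wedged tight and fully home. The clamp's tongue starts across the mouth: turn the knob to swing it clear, leave it clear until the lid is home, then turn it back so that the tongue lies straight across behind the lid, and leave the other things on the counter alone.

Things in the scene. Friction and masses are not known exactly. Their poses are not given: they have to be found in the camera images.
- case: open-topped grey transit case fixed to the counter, 148 mm (its x) by 180 mm (its y) outside; origin at the centre of its underside, z up. Inside 88 mm (x) by 164 mm (y), floor about 9 mm above the counter. The side walls' tops, 46 mm up, are flat ledges for the lid. Lid goes in at the mouth (-y end, wall 46 mm high) and slides to +y, where a stop wall 68 mm high closes the way
- case_home (a point): point at ledge height (46 mm up) at the case's centre, axes as the case's. The lid's origin lies here, axes along the case's, when the lid is fully home. Draw the lid 90 mm or more to -y of this and it can be lowered on to the ledges between the rails
- case_way (a point): middle of the way's mouth at ledge height, 87 mm to -y of case_home. On each ledge an aluminium rail leans inward 27 degrees, its top 63 mm up. The rails close in towards +y (60 mm per metre on each side): the gap between their tops is about 109 mm at the mouth, 88 mm at the far end, so fingers fit down into the case
- case_floor (a point): centre of the case's inner floor, 10 mm above the counter, axes as the case's
- lid: aluminium lid, 170 mm long (its y), 10 mm thick (edges 12), 0.3 kg (varies), with leaning dovetail edges; lower edges 120 mm apart at the tail (-y end), 100 mm at the narrow end (+y, goes in first). Origin at the centre of its underside, z up. Starts flat on the counter, grip up. Runs with play until about 1 mm short of home, then wedges: a push of 15 to 20 N seats it and it stays; a wall stops it 1.5 mm past home
- lid_grip (a point): centre of the black grip bar on top of the lid, 30 mm above the lid's underside, above its origin; axes as the lid's. The bar is 56 mm along x, 14 mm along y and its top is 42 mm above the underside (lid top: 10 mm); pinch it across y
- clamp (a joint): angle (rad) of the clamp knob at the mouth's corner: 0 = tongue straight across the mouth along the case's +x, 3 mm behind the tail of a lid that is home; grows clockwise seen from above to 1.6 = tongue along the case's -y, clear of the mouth. Range -0.02 to 1.6; takes 0.06 N m, stays where left. Steel tongue 11 mm wide, 54 mm long from the axis, 49 to 57 mm above the counter: it bars the lid's way
- clamp_grip (a point): on the knob's axis (case x -80, y -94 mm), 82 mm above the counter, 11 mm below the top of the knob's grip. The grip is a black bar 42 mm long, 13 mm wide, 24 mm high; its length (this point's x) points as the tongue does; pinch it across this point's y
- part0: steel flanged bushing, 32 mm high: round flange 32 mm across and 7 mm thick at the bottom, round body 25 mm across above it; 90 g (varies). Starts standing on its flange. Origin at the centre of its underside, z up along its axis. May be absent from a run
- part1: steel flanged bushing, 32 mm high: round flange 32 mm across and 7 mm thick at the bottom, round body 25 mm across above it; 90 g (varies). Starts standing on its flange. Origin at the centre of its underside, z up along its axis. May be absent from a run
- part2: steel hexagon-headed plug, 32 mm high: round foot 31 mm across and 9 mm thick at the bottom, hexagon head about 25 mm across above it, round enough to be gripped at any yaw; 90 g (varies). Starts standing on its foot. Origin at the centre of its underside, z up along its axis. May be absent from a run
- part3: steel hexagon-headed plug, 32 mm high: round foot 31 mm across and 9 mm thick at the bottom, hexagon head about 25 mm across above it, round enough to be gripped at any yaw; 90 g (varies). Starts standing on its foot. Origin at the centre of its underside, z up along its axis. May be absent from a run
- part4: steel hexagon-headed plug, 32 mm high: round foot 31 mm across and 9 mm thick at the bottom, hexagon head about 25 mm across above it, round enough to be gripped at any yaw; 90 g (varies). Starts standing on its foot. Origin at the centre of its underside, z up along its axis. May be absent from a run

How it is judged:
By the outcome, as a careful person would: the job done as asked, in the order asked, and still so for the second after the job is handed in, with the robot touching nothing.
Of part0, part1, part2, part3, part4 only 3 to 4 are there at a start; the rules pass over those that are not, and their reading is None.
At some moment in a run one of part0, part1, part2, part3, part4 may be knocked a few centimetres aside while the robot is not near it.
Once in a run the grip may slacken for a moment while it holds something.
It also fails if it takes over 210 s, if anything falls off the work surface, if the arm or the gripper's body presses on something with over 40 N, if the wrist force passes 120 N, or if a joint passes its speed limit or range.

## Working session

There is one attempt and no reset: what is moved stays moved. The work goes in short steps, Python scripts to look and compute and a tool call to move; the robot and the scene stay as the last step left them, time stands still between calls to the robot, and variables do not carry over. Pictures are saved under pics/ and viewed, at most 17 in all, crops included, and the job is handed in when it is done.

Besides the shell and the picture viewer there is one more tool, called by a JSON object that holds its "name" and its "arguments", one argument or row to a line. carry_out: Moves the arm, as the interface text tells. Its arguments: {"type":"object","properties":{"commands":{"type":"array","items":{"type":"array","items":{"type":"number"}}},"claw":{"type":"number"},"force":{"type":"number"}},"required":["commands"]}

```bash
mkdir -p pics
cat > h.py <<'E'
import numpy as np, cv2
from scipy.spatial.transform import Rotation as R
from station import arm
def rot(o):
    o=np.array(o,float)
    return o if o.shape==(3,3) else (R.from_euler('xyz',o).as_matrix() if o.size==3 else R.from_quat(o).as_matrix())
def ray(f,uv,fish):
    x=(uv[0]-f['cx'])/f['fx'];y=(uv[1]-f['cy'])/f['fy']
    if fish:
        r=np.hypot(x,y)+1e-9;d=np.array([x/r*np.sin(r),y/r*np.sin(r),np.cos(r)])
    else: d=np.array([x,y,1.])
    return rot(f['orientation'])@d
def at(f,uv,z,fish=False):
    d=ray(f,uv,fish);e=np.array(f['eye']);return e+d*(z-e[2])/d[2]
def proj(f,p,fish=False):
    c=rot(f['orientation']).T@(np.array(p)-np.array(f['eye']))
    if fish:
        r=np.hypot(c[0],c[1])+1e-12;t=np.arctan2(r,c[2]);x,y=c[0]/r*t,c[1]/r*t
    else:x,y=c[0]/c[2],c[1]/c[2]
    return np.array([x*f['fx']+f['cx'],y*f['fy']+f['cy']])
def save(f,n): cv2.imwrite('pics/'+n,cv2.cvtColor(f['pixels'],cv2.COLOR_RGB2BGR))
Z=dict(case=0,case_home=.046,case_way=.046,case_floor=.01,lid=0,lid_grip=.03,clamp_grip=.082,part0=0,part2=0)
def look(cam,names=Z,n=6,zz={},mc=.2):
    f=arm.grab_frame(cam);fish=cam=='wrist'
    for k in names:
        for m in arm.mark_of(f,k)[:n]:
            if m['conf']>mc: print(cam,k,round(m['conf'],2),np.round(m['uv']),np.round(at(f,m['uv'],zz.get(k,Z[k]),fish),4))
    return f
E
python3 - <<'E'
from h import *
s=arm.get_state();print({k:np.round(v,3) for k,v in s.items()})
for c in ('scene','side','wrist'):
    f=look(c); save(f,c+'0.png'); print(c,f['fx'],np.round(f['eye'],3),f['orientation'])
E
```

```text
{'t': np.float64(0.0), 'q': array([-0.93 ,  0.359,  0.011, -0.   , -1.224, -0.288]), 'qd': array([ 0.001,  0.   , -0.   ,  0.003, -0.002,  0.001]), 'joint_efforts': array([ 1.0000e-03, -5.8272e+01,  2.9307e+01,  6.9980e+00,  7.0000e-03,
       -0.0000e+00]), 'eef_pos': array([ 0.233, -0.633,  0.226]), 'ee_rot': array([ 3.14 , -0.   , -2.789]), 'force': array([ 0.23 ,  1.054, -0.684]), 'moment': array([-0.005, -0.025,  0.014]), 'gripper_force': np.float64(0.0), 'width': np.float64(0.088)}
scene case 0.64 [424. 297.] [0.5444 0.2299 0.    ]
scene case_home 0.96 [433. 281.] [0.5449 0.2345 0.046 ]
scene case_home 0.66 [398. 219.] [0.4167 0.1415 0.046 ]
scene case_way 0.94 [385. 260.] [0.5379 0.1495 0.046 ]
scene case_floor 0.91 [425. 295.] [0.5483 0.2307 0.01  ]
scene lid 0.69 [225. 255.] [ 0.6226 -0.1299  0.    ]
scene lid_grip 0.83 [224. 240.] [ 0.6158 -0.134   0.03  ]
scene lid_grip 0.22 [432. 278.] [0.5238 0.2314 0.03  ]
scene clamp_grip 0.7 [262. 204.] [ 0.5426 -0.092   0.082 ]
scene clamp_grip 0.66 [401. 216.] [0.4498 0.1491 0.082 ]
scene part0 0.73 [224. 181.] [ 0.4204 -0.2659  0. 
[... 653 characters left out ...]
] [ 0.6132 -0.1306  0.    ]
side lid_grip 0.68 [333. 246.] [ 0.6099 -0.1329  0.03  ]
side clamp_grip 0.64 [224. 162.] [0.4546 0.1283 0.082 ]
side part0 0.92 [248. 339.] [ 0.4254 -0.2661  0.    ]
side part0 0.76 [255. 271.] [ 0.4649 -0.1302  0.    ]
side part2 0.92 [248. 339.] [ 0.4254 -0.2661  0.    ]
side part2 0.76 [255. 271.] [ 0.4649 -0.1302  0.    ]
side 387.78648945837074 [ 0.376 -0.616  0.503] [-2.20674516 -0.00907558 -0.26253298]
wrist case 0.69 [547. 410.] [0.5445 0.2701 0.    ]
wrist case_home 0.36 [541. 410.] [0.4991 0.1254 0.046 ]
wrist case_floor 0.54 [542. 412.] [0.543  0.2295 0.01  ]
wrist 325.19226210127806 [ 0.165 -0.659  0.385] [2.87345388e+00 2.18563383e-04 1.92409297e+00]
```

View pics/scene0.png

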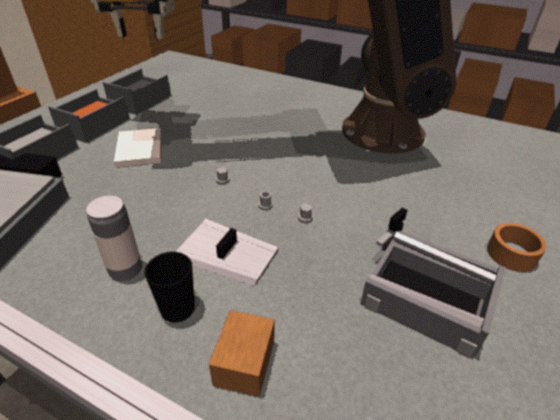

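View pics/side0.png

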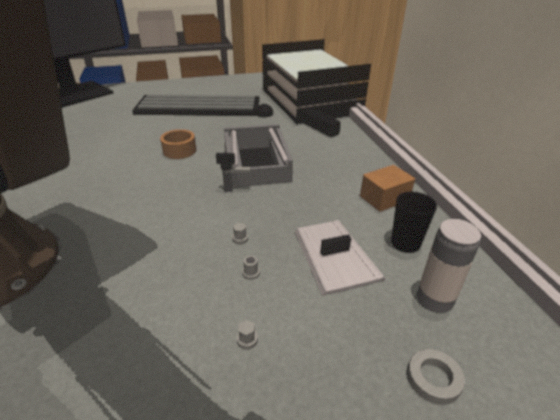

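The scene picture shows three parts at (222,175), (265,200) and (305,213), the lid at (228,250) and the case at (433,285) with its knob at (398,220). The side picture agrees. Next I'll move above the parts and lid for a closer look.

{"name": "carry_out", "arguments": {
  "commands": [
    [0.3,0.6,0.5,-0.4],
    [0.9,1.7,1.0,-0.8],
    [1.4,2.8,1.5,-1.3],
    [2.0,3.9,2.0,-1.8],
    [2.5,5.0,2.1,-2.3],
    [3.1,6.1,2.1,-2.8],
    [3.6,7.2,2.1,-3.3],
    [4.2,8.3,2.1,-3.8],
    [4.7,9.4,2.1,-4.15],
    [5.0,9.8,2.1,-4.15]
  ],
  "claw": 0
}}

```text
t: 2.75
eef_pos: [0.484, -0.1408, 0.332]
ee_rot: [3.141, 0.001, 3.062]
force: [0.0, -0.4, -0.6]
width: 0.0874
gripper_force: 0.0
```

Run:
```python
from h import *
f=look('wrist');save(f,'w1.png');s=arm.get_state();print(s['t'],s['eef_pos'],s['ee_rot'],f['eye'],f['orientation'])
```

```text
wrist case 0.77 [488. 190.] [0.5394 0.2323 0.    ]
wrist case_home 0.55 [503. 200.] [0.5474 0.2344 0.046 ]
wrist case_way 0.65 [462. 199.] [0.539  0.1452 0.046 ]
wrist case_floor 0.91 [492. 191.] [0.5401 0.2348 0.01  ]
wrist lid 0.98 [294. 246.] [ 0.6093 -0.1247  0.    ]
wrist lid 0.56 [296. 255.] [ 0.6265 -0.1236  0.    ]
wrist lid_grip 0.61 [294. 254.] [ 0.6109 -0.127   0.03  ]
wrist clamp_grip 0.61 [478. 148.] [0.4552 0.1489 0.082 ]
wrist clamp_grip 0.23 [291. 250.] [ 0.5824 -0.1313  0.082 ]
wrist part0 0.86 [341. 142.] [ 0.4471 -0.0428  0.    ]
wrist part0 0.79 [279. 149.] [ 0.453  -0.1369  0.    ]
wrist part0 0.62 [194. 132.] [ 0.4142 -0.265   0.    ]
wrist part0 0.44 [460. 197.] [ 0.5498  0.1693 -0.    ]
wrist part2 0.86 [341. 142.] [ 0.4471 -0.0428  0.    ]
wrist part2 0.79 [279. 149.] [ 0.453  -0.1369  0.    ]
wrist part2 0.62 [194. 132.] [ 0.4142 -0.265   0.    ]
wrist part2 0.44 [460. 197.] [ 0.5498  0.1693 -0.    ]
3.25 [ 0.48283227 -0.14413626  0.33167334] [3.14157771e+00 1.89360955e-04 3.05854142e+00] [ 0.41096058 -0.13651217  0.49070096] [ 2.87243046e+00 -6.96698690e-04  1.49153333e+00]
```

View pics/w1.png

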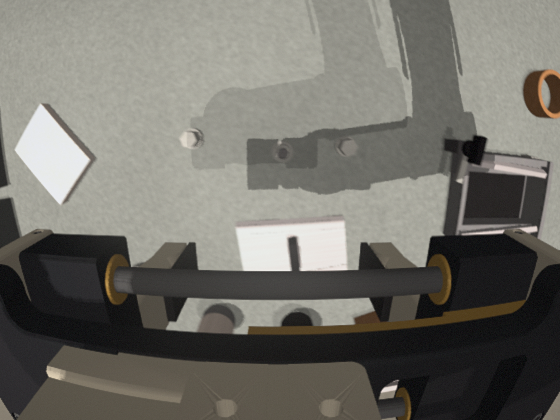

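The wrist view shows three parts, at (190,137), (283,152) and (347,147). The lid is at (293,245) and the case is at the right edge. I'll go for the part nearest the case.

{"name": "carry_out", "arguments": {
  "commands": [
    [-0.2,0.5,-0.6,0],
    [-0.4,1.0,-1.4,0],
    [-0.6,1.5,-2.2,0],
    [-0.7,2.0,-3.0,0],
    [-0.7,2.0,-3.8,0],
    [-0.7,2.0,-4.4,0],
    [-0.7,2.0,-4.6,0],
    [-0.7,2.0,-4.6,0],
    [-0.7,2.0,-4.6,0],
    [-0.7,2.0,-4.6,0]
  ]
}}

```text
t: 4.5
eef_pos: [0.4489, -0.0433, 0.1026]
ee_rot: [3.141, 0.002, 3.06]
force: [0.6, -0.5, 0.1]
width: 0.0872
gripper_force: 0.0
```

Run:
```python
from h import *
s=arm.get_state();print(s['t'],s['eef_pos'],s['ee_rot'])
f=look('wrist',['part0','part2','case_home','case_floor']);save(f,'w2.png')
for m in arm.regions_of(f,'part0')[:3]: print(m['conf'],m['uv'],at(f,m['uv'],.02,True))
```

```text
4.5 [ 0.44892561 -0.04330745  0.10258793] [3.14088480e+00 1.91056134e-03 3.05971861e+00]
wrist part0 0.94 [284. 211.] [ 0.4498 -0.0394  0.    ]
wrist part0 0.79 [174. 222.] [ 0.4524 -0.1362  0.    ]
wrist part0 0.67 [ 50. 199.] [ 0.4188 -0.269   0.    ]
wrist part2 0.94 [284. 211.] [ 0.4498 -0.0394  0.    ]
wrist part2 0.79 [174. 222.] [ 0.4524 -0.1362  0.    ]
wrist part2 0.67 [ 50. 199.] [ 0.4188 -0.269   0.    ]
0.97 [169.3, 226.4] [ 0.44959282 -0.13308854  0.02      ]
0.7 [287.7, 217.0] [ 0.44921642 -0.03692332  0.02      ]
0.62 [44.2, 204.3] [ 0.41986911 -0.26040374  0.02      ]
```

View pics/w2.png

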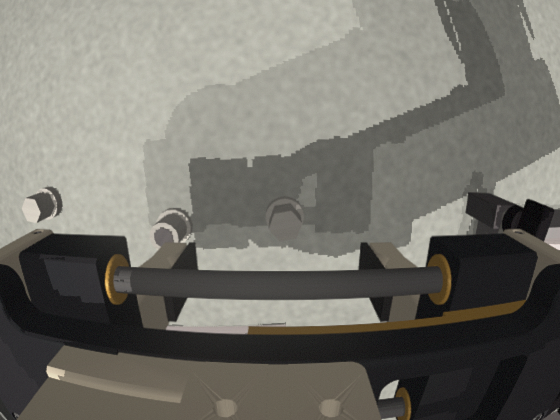

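The hexagon plug sits at (284,211), almost centred between the fingers. I'll descend, grip and lift.

{"name": "carry_out", "arguments": {
  "commands": [
    [0,0.08,-0.3,0],
    [0,0.08,-0.7,0],
    [0,0.08,-1.1,0],
    [0,0.08,-1.4,0],
    [0,0.08,-1.7,0],
    [0,0.08,-1.82,0],
    [0,0.08,-1.82,0],
    [0,0.08,-1.82,0],
    [0,0.08,-1.82,0],
    [0,0.08,-1.82,0]
  ]
}}

```text
t: 6.05
eef_pos: [0.4484, -0.0393, 0.0109]
ee_rot: [3.141, 0.001, 3.06]
force: [-0.5, -0.4, 0.6]
width: 0.0876
gripper_force: 0.0
```

{"name": "carry_out", "arguments": {
  "commands": [
    [0,0,0,0],
    [0,0,0,0],
    [0,0,0,0],
    [0,0,0,0],
    [0,0,0,0],
    [0,0,0,0],
    [0,0,0,0],
    [0,0,0,0],
    [0,0,0,0],
    [0,0,0,0]
  ],
  "claw": 1,
  "force": 25
}}

```text
t: 7.3
eef_pos: [0.4483, -0.0394, 0.0106]
ee_rot: [3.142, 0.0, 3.06]
force: [0.2, 1.0, -0.1]
width: 0.0243
gripper_force: 25.0
```

{"name": "carry_out", "arguments": {
  "commands": [
    [0,0,0.5,0],
    [0,0,1.3,0],
    [0.2,0.5,2.1,0],
    [0.6,1.3,2.7,0],
    [1.0,2.1,3.3,0],
    [1.4,2.9,3.8,0],
    [1.8,3.7,4.2,0],
    [2.1,4.4,4.2,0],
    [2.2,4.8,4.2,0],
    [2.2,4.8,4.2,0]
  ]
}}

```text
t: 8.55
eef_pos: [0.5578, 0.2013, 0.2195]
ee_rot: [-3.141, -0.002, 3.061]
force: [-0.5, -0.9, -1.3]
width: 0.0243
gripper_force: 25.0
```

Run:
```python
from h import *
s=arm.get_state();print(s['t'],s['eef_pos'],s['ee_rot'],s['width'],s['gripper_force'])
f=look('wrist',['part0','case','case_home','case_floor','case_way','clamp_grip']);save(f,'w3.png')
```

```text
8.55 [0.55776861 0.20132323 0.21952039] [-3.14050078e+00 -1.55967352e-03  3.06092316e+00] 0.024303344397455535 24.999813437461853
wrist part0 0.78 [277. 260.] [0.6553 0.1906 0.    ]
wrist part0 0.67 [ 36. 136.] [ 0.4528 -0.1356  0.    ]
wrist part0 0.37 [306. 171.] [0.5443 0.234  0.    ]
wrist case 0.44 [ 32. 136.] [ 0.4521 -0.1437  0.    ]
wrist case_home 0.72 [306. 177.] [0.5436 0.2303 0.046 ]
wrist case_floor 0.95 [300. 171.] [0.5426 0.227  0.01  ]
wrist case_way 0.77 [223. 177.] [0.5362 0.1442 0.046 ]
wrist clamp_grip 0.82 [212.  99.] [0.4574 0.1483 0.082 ]
```

View pics/w3.png

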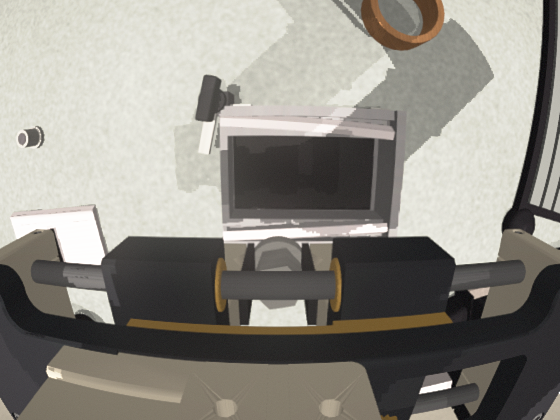

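The wrist view shows the case with the knob at (210,98) and an empty interior. The plug is held. I'll place it at case (+22, +30) mm.

{"name": "carry_out", "arguments": {
  "commands": [
    [0.2,0.6,-0.4,0],
    [0.2,1.15,-1.0,0],
    [0.2,1.15,-1.6,0],
    [0.2,1.15,-2.2,0],
    [0.2,1.15,-2.8,0],
    [0.2,1.15,-3.3,0],
    [0.2,1.15,-3.7,0],
    [0.2,1.15,-3.93,0],
    [0.2,1.15,-3.93,0],
    [0.2,1.15,-3.93,0]
  ]
}}

```text
t: 10.15
eef_pos: [0.5688, 0.2584, 0.025]
ee_rot: [3.141, 0.001, 3.06]
force: [0.5, 0.3, -0.4]
width: 0.0241
gripper_force: 25.0
```

{"name": "carry_out", "arguments": {
  "commands": [
    [0,0,0,0],
    [0,0,0,0],
    [0,0,0,0],
    [0,0,0,0],
    [0,0,0.2,0],
    [0,0,0.8,0],
    [0,-0.4,1.6,0],
    [-0.3,-1.2,2.4,0],
    [-0.8,-2.2,2.8,0],
    [-1.3,-3.2,2.8,0]
  ],
  "claw": 0.52
}}

```text
t: 11.4
eef_pos: [0.5035, 0.0973, 0.1667]
ee_rot: [3.139, 0.004, 3.061]
force: [0.6, -1.1, -0.0]
width: 0.0417
gripper_force: 0.0
```

Run:
```python
from h import *
s=arm.get_state();print(s['t'],s['eef_pos'],s['ee_rot'],s['width'])
f=look('wrist',['part0']);save(f,'w4.png')
f=look('scene',['part0'])
```

```text
11.4 [0.5035297  0.09733308 0.1666768 ] [3.13931979 0.00382189 3.06051158] 0.04172476263882668
wrist part0 0.72 [ 73. 167.] [ 0.4506 -0.1375  0.    ]
wrist part0 0.49 [338. 151.] [0.4649 0.1601 0.    ]
wrist part0 0.42 [422. 242.] [0.5725 0.2576 0.    ]
scene part0 0.67 [224. 182.] [ 0.4229 -0.2637  0.    ]
scene part0 0.53 [261. 206.] [ 0.4613 -0.1408  0.    ]
scene part0 0.49 [382. 256.] [0.4822 0.1373 0.    ]
scene part0 0.39 [440. 313.] [0.5649 0.2604 0.    ]
```

{"name": "carry_out", "arguments": {
  "commands": [
    [-0.2,-0.8,0,0],
    [-0.4,-1.6,0,0],
    [-0.6,-2.5,-0.2,0],
    [-0.8,-3.4,-0.5,0],
    [-1.0,-4.2,-0.9,0],
    [-1.05,-4.65,-1.3,0],
    [-1.05,-4.65,-1.3,0],
    [-1.05,-4.65,-1.3,0],
    [-1.05,-4.65,-1.3,0],
    [-1.05,-4.65,-1.3,0]
  ],
  "claw": 0
}}

```text
t: 12.85
eef_pos: [0.4513, -0.1337, 0.0996]
ee_rot: [3.141, 0.001, 3.061]
force: [0.4, -0.3, -0.3]
width: 0.0879
gripper_force: 0.0
```

Run:
```python
from h import *
s=arm.get_state();print(s['t'],s['eef_pos'],s['width'])
f=look('wrist',['part0']);save(f,'w5.png')
```

```text
12.85 [ 0.4513234  -0.13372841  0.09961046] 0.08793782554133553
wrist part0 0.79 [121. 188.] [ 0.4186 -0.2708  0.    ]
wrist part0 0.63 [278. 213.] [ 0.4526 -0.1353  0.    ]
```

{"name": "carry_out", "arguments": {
  "commands": [
    [0.02,-0.03,-0.4,0],
    [0.02,-0.03,-0.9,0],
    [0.02,-0.03,-1.3,0],
    [0.02,-0.03,-1.6,0],
    [0.02,-0.03,-1.78,0],
    [0.02,-0.03,-1.78,0],
    [0.02,-0.03,-1.78,0],
    [0.02,-0.03,-1.78,0],
    [0.02,-0.03,-1.78,0],
    [0.02,-0.03,-1.78,0]
  ]
}}

```text
t: 14.2
eef_pos: [0.4518, -0.1359, 0.0103]
ee_rot: [3.141, 0.001, 3.06]
force: [-0.4, 0.4, 0.5]
width: 0.0876
gripper_force: 0.0
```

{"name": "carry_out", "arguments": {
  "commands": [
    [0,0,0,0],
    [0,0,0,0],
    [0,0,0,0],
    [0,0,0,0],
    [0,0,0,0],
    [0,0,0,0],
    [0,0,0,0],
    [0,0,0.3,0],
    [0,0,1.0,0],
    [0,0,2.0,0]
  ],
  "claw": 1,
  "force": 25
}}

```text
t: 15.45
eef_pos: [0.4504, -0.136, 0.11]
ee_rot: [-3.141, -0.004, 3.06]
force: [1.3, -0.3, -0.5]
width: 0.0243
gripper_force: 25.0
```

{"name": "carry_out", "arguments": {
  "commands": [
    [0.2,0.4,0.5,0],
    [0.6,1.3,1.0,0],
    [1.0,2.2,1.2,0],
    [1.4,3.1,1.2,0],
    [1.7,4.0,1.2,0],
    [2.0,4.9,1.2,0],
    [2.2,5.8,1.0,0],
    [2.24,6.6,0.7,0],
    [2.24,6.7,0.2,0],
    [2.24,6.7,-0.2,0]
  ]
}}

```text
t: 16.7
eef_pos: [0.563, 0.1998, 0.0986]
ee_rot: [-3.141, -0.001, 3.061]
force: [0.1, 0.1, -0.6]
width: 0.0243
gripper_force: 25.0
```

{"name": "carry_out", "arguments": {
  "commands": [
    [0,0,-0.4,0],
    [0,0,-0.9,0],
    [0,0,-1.3,0],
    [0,0,-1.53,0],
    [0,0,-1.53,0],
    [0,0,-1.53,0],
    [0,0,-1.53,0],
    [0,0,-1.53,0],
    [0,0,-1.53,0],
    [0,0,-1.53,0]
  ]
}}

```text
t: 17.95
eef_pos: [0.5637, 0.1991, 0.0237]
ee_rot: [3.141, 0.0, 3.06]
force: [-0.2, -0.7, -1.5]
width: 0.0245
gripper_force: 25.0
```

{"name": "carry_out", "arguments": {
  "commands": [
    [0,0,0,0],
    [0,0,0,0],
    [0,0,0,0],
    [0,0,0,0],
    [0,0,0.3,0],
    [0,0,1.2,0],
    [0,-0.4,2.2,0],
    [-0.2,-1.2,2.6,0],
    [-0.5,-2.2,2.6,0],
    [-0.9,-3.2,2.6,0]
  ],
  "claw": 0.52
}}

```text
t: 19.2
eef_pos: [0.5185, 0.0379, 0.1551]
ee_rot: [3.141, 0.002, 3.06]
force: [0.4, -0.6, -0.1]
width: 0.0418
gripper_force: 0.0
```

{"name": "carry_out", "arguments": {
  "commands": [
    [-0.3,-1.0,0,0],
    [-0.6,-2.0,0,0],
    [-0.9,-3.0,0,0],
    [-1.2,-4.0,-0.3,0],
    [-1.5,-5.0,-0.6,0],
    [-1.8,-5.9,-1.0,0],
    [-1.98,-6.1,-1.07,0],
    [-1.98,-6.1,-1.07,0],
    [-1.98,-6.1,-1.07,0],
    [-1.98,-6.1,-1.07,0]
  ],
  "claw": 0
}}

```text
t: 20.45
eef_pos: [0.4206, -0.2652, 0.1008]
ee_rot: [-3.141, 0.001, 3.061]
force: [0.1, -0.4, 0.4]
width: 0.0877
gripper_force: 0.0
```

Run:
```python
from h import *
s=arm.get_state();print(s['t'],s['eef_pos'],s['width'])
f=look('wrist',['part0']);save(f,'w6.png')
f=look('scene',['part0']);save(f,'s6.png')
f=look('side',['part0']);save(f,'d6.png')
```

```text
20.45 [ 0.42064151 -0.2652266   0.10078992] 0.0877064665621852
wrist part0 0.83 [275. 210.] [ 0.4191 -0.2684  0.    ]
scene part0 0.63 [432. 311.] [0.5688 0.2476 0.    ]
scene part0 0.54 [397. 294.] [0.5607 0.1869 0.    ]
scene part0 0.47 [222. 184.] [ 0.4313 -0.263   0.    ]
side part0 0.8 [248. 342.] [ 0.4238 -0.2703  0.    ]
```

View pics/s6.png

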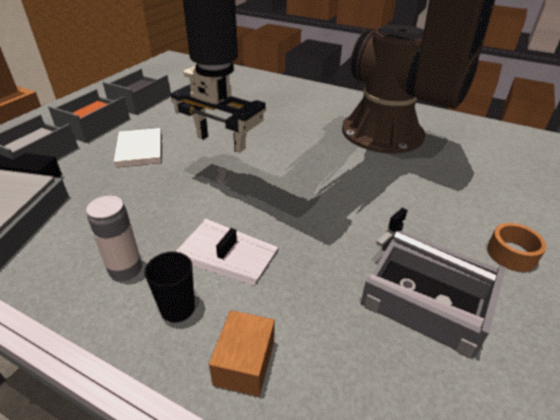

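The scene picture shows two parts inside the case, at (408,287) and (443,300), and the third under the gripper. I'll pick that one up.

{"name": "carry_out", "arguments": {
  "commands": [
    [-0.02,-0.05,-0.4,0],
    [-0.02,-0.05,-0.9,0],
    [-0.02,-0.05,-1.3,0],
    [-0.02,-0.05,-1.6,0],
    [-0.02,-0.05,-1.79,0],
    [-0.02,-0.05,-1.79,0],
    [-0.02,-0.05,-1.79,0],
    [-0.02,-0.05,-1.79,0],
    [-0.02,-0.05,-1.79,0],
    [-0.02,-0.05,-1.79,0]
  ]
}}

```text
t: 22.0
eef_pos: [0.4188, -0.2684, 0.0108]
ee_rot: [-3.142, 0.0, 3.06]
force: [0.6, -0.7, 0.8]
width: 0.0874
gripper_force: 0.0
```

{"name": "carry_out", "arguments": {
  "commands": [
    [0,0,0,0],
    [0,0,0,0],
    [0,0,0,0],
    [0,0,0,0],
    [0,0,0,0],
    [0,0,0,0],
    [0,0,0,0],
    [0,0,0.3,0],
    [0,0,1.0,0],
    [0,0,2.0,0]
  ],
  "claw": 1,
  "force": 25
}}

```text
t: 23.25
eef_pos: [0.4174, -0.2681, 0.1104]
ee_rot: [3.141, -0.004, 3.06]
force: [0.9, -1.0, -1.2]
width: 0.0242
gripper_force: 25.0
```

{"name": "carry_out", "arguments": {
  "commands": [
    [0.2,0.8,0.6,0],
    [0.5,1.8,1.1,0],
    [0.8,2.8,1.4,0],
    [1.1,3.8,1.4,0],
    [1.5,4.8,1.4,0],
    [1.8,5.8,1.4,0],
    [2.0,6.9,1.4,0],
    [2.1,8.0,1.4,0],
    [2.1,9.1,1.4,0],
    [2.1,10.1,1.2,0]
  ]
}}

```text
t: 24.5
eef_pos: [0.5237, 0.2388, 0.1709]
ee_rot: [3.141, 0.001, 3.06]
force: [-0.4, -0.1, -0.4]
width: 0.0241
gripper_force: 25.0
```

{"name": "carry_out", "arguments": {
  "commands": [
    [0,0.5,-0.3,0],
    [0,0.5,-0.9,0],
    [0,0.5,-1.6,0],
    [0,0.5,-2.2,0],
    [0,0.5,-2.7,0],
    [0,0.5,-2.94,0],
    [0,0.5,-2.94,0],
    [0,0.5,-2.94,0],
    [0,0.5,-2.94,0],
    [0,0.5,-2.94,0]
  ]
}}

```text
t: 25.75
eef_pos: [0.524, 0.2619, 0.0243]
ee_rot: [3.141, 0.001, 3.06]
force: [-0.4, -0.7, -0.7]
width: 0.0242
gripper_force: 25.0
```

{"name": "carry_out", "arguments": {
  "commands": [
    [0,0,0,0],
    [0,0,0,0],
    [0,0,0,0],
    [0,0,0,0],
    [0,0,0.3,0],
    [0,0,1.2,0],
    [0,0,2.2,0],
    [-0.4,-0.8,3.0,0],
    [-0.9,-1.7,3.5,0],
    [-1.35,-2.3,3.5,0]
  ],
  "claw": 0.52
}}

```text
t: 27.0
eef_pos: [0.4563, 0.1457, 0.2019]
ee_rot: [3.138, 0.004, 3.06]
force: [0.3, 0.7, -0.2]
width: 0.0421
gripper_force: 0.0
```

{"name": "carry_out", "arguments": {
  "commands": [
    [0,0,0,0],
    [0,0,0,0],
    [0,0,0,0],
    [0,0,0,0],
    [0,0,0,0],
    [0,0,0,0],
    [0,0,0,0],
    [0,0,0,0],
    [0,0,0,0],
    [0,0,0,0]
  ],
  "claw": 0.3
}}

```text
t: 28.25
eef_pos: [0.4562, 0.1466, 0.1986]
ee_rot: [3.142, 0.0, 3.06]
force: [0.1, -0.2, -0.2]
width: 0.0615
gripper_force: 0.0
```

Run:
```python
from h import *
s=arm.get_state();print(s['t'],s['eef_pos'],s['width'])
f=look('wrist',['part0','clamp_grip','case_home','case_way','case_floor','lid','lid_grip'],mc=.3);save(f,'w7.png')
f=look('scene',['part0'],mc=.3)
f=look('side',['part0'],mc=.3)
```

```text
28.25 [0.45619498 0.14656801 0.19858274] 0.06148113136609343
wrist part0 0.65 [309. 261.] [ 0.5483  0.1753 -0.    ]
wrist part0 0.59 [379. 237.] [0.526  0.2622 0.    ]
wrist clamp_grip 0.57 [276. 208.] [0.4577 0.1436 0.082 ]
wrist case_way 0.85 [282. 272.] [0.538  0.1432 0.046 ]
wrist lid 0.61 [379. 238.] [0.527  0.2625 0.    ]
scene part0 0.66 [445. 298.] [0.5296 0.2631 0.    ]
scene part0 0.5 [392. 285.] [0.544  0.1736 0.    ]
scene part0 0.45 [437. 315.] [0.5715 0.257  0.    ]
side part0 0.57 [245. 159.] [0.5239 0.2721 0.    ]
side part0 0.52 [263. 158.] [0.5721 0.2683 0.    ]
side part0 0.44 [263. 175.] [0.5518 0.186  0.    ]
```

View pics/w7.png

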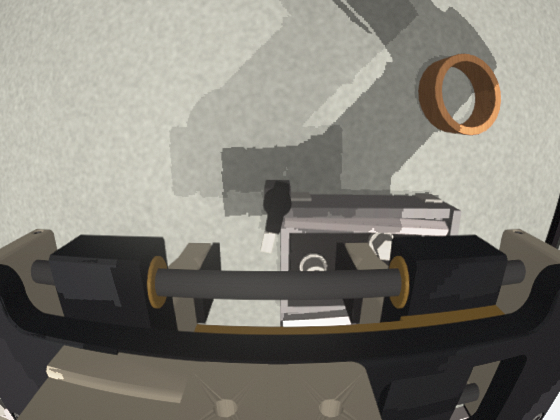

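The wrist view shows the knob bar at (277,200), with its tongue pointing down to (268,245). The parts are inside the case, and the bushing has been knocked to about (0.546, 0.175) but is still in. Turning the knob clockwise from here would pass q6's limit, so I'll flip the gripper half a turn first.

{"name": "carry_out", "arguments": {
  "commands": [
    [0.02,-0.06,0,1.7],
    [0.02,-0.06,0,3.4],
    [0.02,-0.06,0,5.1],
    [0.02,-0.06,0,6.8],
    [0.02,-0.06,0,8.5],
    [0.02,-0.06,0,10.2],
    [0.02,-0.06,0,11.9],
    [0.02,-0.06,0,13.6],
    [0.02,-0.06,0,15.3],
    [0.02,-0.06,0,17]
  ]
}}

```text
t: 30.1
eef_pos: [0.4572, 0.1436, 0.1986]
ee_rot: [-3.142, 0.0, -1.437]
force: [-0.2, 0.1, 0.2]
width: 0.0612
gripper_force: 0.0
```

{"name": "carry_out", "arguments": {
  "commands": [
    [0,0,0,1.7],
    [0,0,0,3.4],
    [0,0,0,5.1],
    [0,0,0,6.8],
    [0,0,-0.4,8.5],
    [0,0,-0.8,10.2],
    [0,0,-1.2,11.9],
    [0,0,-1.2,13],
    [0,0,-1.2,13],
    [0,0,-1.2,13]
  ]
}}

```text
t: 31.35
eef_pos: [0.4574, 0.1437, 0.1388]
ee_rot: [-3.141, -0.0, -0.084]
force: [-0.2, 0.1, 0.5]
width: 0.0614
gripper_force: 0.0
```

Run:
```python
from h import *
s=arm.get_state();print(s['t'],s['eef_pos'],s['ee_rot'],s['q'])
f=look('wrist',['part0','clamp_grip','case_home','case_way','lid','lid_grip'],mc=.3);save(f,'w8.png')
```

```text
31.35 [0.45736029 0.14371932 0.13879224] [-3.14127971e+00 -3.39935225e-04 -8.43222311e-02] [ 7.16087554e-01  1.15552949e-01 -5.31727880e-01  3.26188242e-05
 -9.23054180e-01  7.70366919e-01]
wrist part0 0.88 [227. 101.] [0.5504 0.1804 0.    ]
wrist part0 0.46 [275. 228.] [0.4266 0.1471 0.    ]
wrist clamp_grip 0.83 [278. 227.] [0.4544 0.1423 0.082 ]
wrist case_home 0.69 [160. 112.] [0.5455 0.2289 0.046 ]
wrist case_way 0.97 [265. 111.] [0.5361 0.1453 0.046 ]
wrist lid 0.87 [515.  41.] [ 0.6156 -0.1338  0.    ]
wrist lid_grip 0.85 [532.  34.] [ 0.6177 -0.1343  0.03  ]
```

View pics/w8.png

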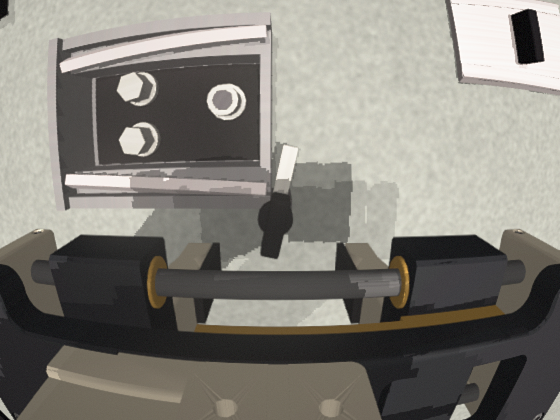

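Run:
```python
from h import *
f=arm.grab_frame('wrist')
print('tip',at(f,(290,147),.055,True))
for uv in [(262,255),(281,258)]: print('bar far end',at(f,uv,.093,True))
for n,uv,z in [('mouthTop L',(271,14),.046),('mouth bot',(268,200),.046),('stop',(50,40),.068),('stopb',(66,208),.068)]: print(n,at(f,uv,z,True))
for cy,cx in [(.2305,.5440)]:
  y=-.086;c,s=np.cos(y),np.sin(y)
  for n,p in dict(axis=(-80,-94,57),tip=(-26,-94,55),axtop=(-80,-94,93),be=(-101,-94,93),mL=(74,-90,46),mR=(-74,-90,46),sL=(74,90,68),sR=(-74,90,68)).items():
    x,yy,z=np.array(p)/1e3
    print(n,np.round(proj(f,(cx+c*x-s*yy,cy+s*x+c*yy,z),True)),np.round((cx+c*x-s*yy,cy+s*x+c*yy),4))
```

```text
tip [0.50704945 0.12886306 0.055     ]
bar far end [0.43890066 0.15435812 0.093     ]
bar far end [0.43563178 0.14160204 0.093     ]
mouthTop L [0.61337318 0.13451488 0.046     ]
mouth bot [0.46578203 0.1491666  0.046     ]
stop [0.62537918 0.31958027 0.068     ]
stopb [0.47936779 0.32191901 0.068     ]
axis [276. 215.] [0.4562 0.1437]
tip [276. 144.] [0.51   0.1391]
axtop [275. 230.] [0.4562 0.1437]
be [275. 259.] [0.4353 0.1455]
mL [271.  18.] [0.61   0.1345]
mR [271. 204.] [0.4625 0.1472]
sL [55. 38.] [0.6255 0.3138]
sR [ 62. 210.] [0.478  0.3265]
```

The wrist view shows all three parts upright in the case, at (138,88), (138,138) and (226,101). The tongue is slightly open, at about 0.17 rad. I'll align to the bar and descend.

{"name": "carry_out", "arguments": {
  "commands": [
    [-0.02,0,-0.2,-0.8],
    [-0.02,0,-0.5,-1.6],
    [-0.02,0,-0.8,-1.6],
    [-0.02,0,-1.1,-1.6],
    [-0.02,0,-1.3,-1.6],
    [-0.02,0,-1.43,-1.6],
    [-0.02,0,-1.43,-1.6],
    [-0.02,0,-1.43,-1.6],
    [-0.02,0,-1.43,-1.6],
    [-0.02,0,-1.43,-1.6]
  ]
}}

```text
t: 33.0
eef_pos: [0.4564, 0.1437, 0.0674]
ee_rot: [-3.141, -0.0, -0.249]
force: [-0.0, 0.1, 0.7]
width: 0.0615
gripper_force: 0.0
```

{"name": "carry_out", "arguments": {
  "commands": [
    [0,0,0,0],
    [0,0,0,0],
    [0,0,0,0],
    [0,0,0,0],
    [0,0,0,0],
    [0,0,0,0],
    [0,0,0,0],
    [0,0,0,0],
    [0,0,0,0],
    [0,0,0,0]
  ],
  "claw": 1,
  "force": 12
}}

```text
t: 34.25
eef_pos: [0.4571, 0.1457, 0.0673]
ee_rot: [-3.138, -0.001, -0.249]
force: [-0.7, 9.8, -2.6]
width: 0.0238
gripper_force: 12.0
```

Run:
```python
from h import *
f=arm.grab_frame('wrist');g=arm.grab_frame('side')
a=cv2.resize(f['pixels'][150:300,180:380],(800,600)); cv2.imwrite('pics/w9.png',a[:,:,::-1][:300].copy())
b=cv2.resize(g['pixels'][100:200,180:313],(399,300),interpolation=cv2.INTER_CUBIC)
c=cv2.resize(f['pixels'][180:300,200:360],(400,300),interpolation=cv2.INTER_CUBIC)
cv2.imwrite('pics/w9.png',np.hstack([b,c])[:,:,::-1])
```

```text
(no output)
```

View pics/w9.png

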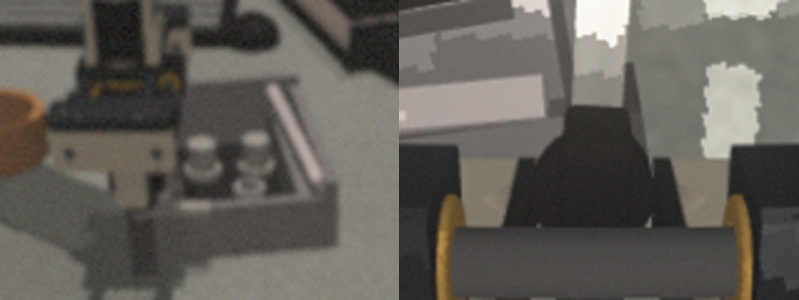

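The right half shows the fingertips closed on the round hub under the bar. The bar itself is well aligned with the gripper. I'll open, go up 6 mm and close again.

{"name": "carry_out", "arguments": {
  "commands": [
    [0,0,0,0],
    [0,0,0,0],
    [0,0,0,0],
    [0,0,0,0],
    [0,0.04,0.06,0],
    [0,0.04,0.12,0],
    [0,0.04,0.12,0],
    [0,0.04,0.12,0],
    [0,0.04,0.12,0],
    [0,0.04,0.12,0]
  ],
  "claw": 0.5
}}

```text
t: 35.6
eef_pos: [0.4561, 0.1456, 0.073]
ee_rot: [3.141, 0.0, -0.249]
force: [-0.4, 0.1, 0.6]
width: 0.0438
gripper_force: 0.0
```

{"name": "carry_out", "arguments": {
  "commands": [
    [0,0,0,0],
    [0,0,0,0],
    [0,0,0,0],
    [0,0,0,0],
    [0,0,0,0],
    [0,0,0,0],
    [0,0,0,0],
    [0,0,0,0],
    [0,0,0,0],
    [0,0,0,0]
  ],
  "claw": 1,
  "force": 12
}}

```text
t: 36.85
eef_pos: [0.4564, 0.1461, 0.0731]
ee_rot: [-3.141, -0.0, -0.249]
force: [-0.5, 5.5, -2.2]
width: 0.013
gripper_force: 11.8
```

{"name": "carry_out", "arguments": {
  "commands": [
    [0,0.02,0,-1],
    [0,0.02,0,-2.5],
    [0,0.02,0,-4],
    [0,0.02,0,-5.5],
    [0,0.02,0,-7],
    [0,0.02,0,-8.5],
    [0,0.02,0,-10],
    [0,0.02,0,-11.5],
    [0,0.02,0,-13],
    [0,0.02,0,-13.6]
  ]
}}

```text
t: 38.1
eef_pos: [0.4586, 0.1479, 0.0732]
ee_rot: [-3.138, 0.002, -1.676]
force: [11.4, 3.5, -11.9]
width: 0.0129
gripper_force: 12.0
```

{"name": "carry_out", "arguments": {
  "commands": [
    [0,0,0,0],
    [0,0,0,0],
    [0,0,0,0],
    [0,0,0,0],
    [0,0,0,0],
    [0,0,0.2,0],
    [0,0,0.6,0],
    [0,0,1.2,0],
    [0,0,1.8,0],
    [0,0,2.4,0]
  ],
  "claw": 0.5
}}

```text
t: 39.35
eef_pos: [0.4561, 0.1465, 0.1949]
ee_rot: [-3.141, 0.0, -1.673]
force: [-0.1, 0.5, -0.3]
width: 0.0437
gripper_force: 0.0
```

Run:
```python
from h import *
f=arm.grab_frame('side')
P=[at(f,uv,.01)[:2] for uv in [(297,228),(335,222),(380,275),(325,290)]]
for p in P: print(p)
m=arm.regions_of(f,'lid')[0];print(m['conf']);M=m['pixels'].astype(np.uint8)
ys,xs=np.nonzero(M);W=np.array([at(f,(x,y),.008)[:2] for x,y in zip(xs,ys)],np.float32)
r=cv2.minAreaRect(W);print(r)
c=W.mean(0);u,s,v=np.linalg.svd(W-c,full_matrices=False);a=v[0]*np.sign(v[0][1]);print('axis',a)
q=(W-c)@a;n=(W-c)@np.array([a[1],-a[0]])
for lo in np.arange(-.08,.08,.02): k=n[(q>lo)&(q<lo+.02)];print(round(lo,2),k.min().round(3),k.max().round(3))
f=arm.grab_frame('scene');save(f,'s10.png')
```

```text
[ 0.56901936 -0.04546002]
[ 0.65005767 -0.04633415]
[ 0.67138948 -0.20472417]
[ 0.56661297 -0.21279146]
0.66
((0.6125066876411438, -0.12809786200523376), (0.11831334233283997, 0.1796187311410904), 4.156234264373779)
axis [-0.00618907  0.99998087]
-0.08 -0.056 0.063
-0.06 -0.057 0.062
-0.04 -0.056 0.06
-0.02 -0.055 0.059
0.0 -0.055 0.057
0.02 -0.054 0.057
0.04 -0.054 0.054
0.06 -0.053 0.05
```

View pics/s10.png

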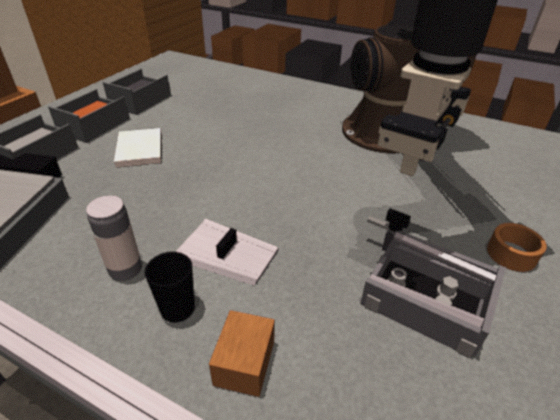

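The scene picture shows the tongue swung clear at (375,223) and parts in the case. The lid's narrow end already points to +y. I'll go above the lid.

{"name": "carry_out", "arguments": {
  "commands": [
    [0.3,-0.6,0,1.6],
    [0.6,-1.2,0,3.2],
    [0.9,-1.8,0,4.8],
    [1.3,-2.4,0,6.4],
    [1.7,-3.0,0,8.0],
    [2.0,-3.6,0,9.6],
    [2.3,-4.2,0,11.2],
    [2.6,-4.8,0,12.8],
    [2.9,-5.3,0,14.4],
    [3.1,-5.55,0,16]
  ],
  "claw": 0
}}

```text
t: 40.75
eef_pos: [0.6111, -0.1322, 0.192]
ee_rot: [3.142, 0.002, 0.006]
force: [-0.5, 0.7, 0.1]
width: 0.0879
gripper_force: 0.0
```

{"name": "carry_out", "arguments": {
  "commands": [
    [0,0,0,0.4],
    [0,0,0,0.4],
    [0,0,0,0.4],
    [0,0,0,0.4],
    [0,0,0,0.4],
    [0,0,0,0.4],
    [0,0,0,0.4],
    [0,0,0,0.4],
    [0,0,0,0.4],
    [0,0,0,0.4]
  ]
}}

```text
t: 42.0
eef_pos: [0.6112, -0.1309, 0.193]
ee_rot: [3.142, 0.0, 0.044]
force: [-0.4, -0.2, 0.1]
width: 0.0876
gripper_force: 0.0
```

Run:
```python
from h import *
s=arm.get_state();print(s['t'],s['eef_pos'],s['ee_rot'],s['q'])
f=look('wrist',['lid','lid_grip','part0','case_home','case_way'],mc=.3);save(f,'w11.png')
```

```text
42.0 [ 0.61117871 -0.13093174  0.1930071 ] [3.14155302e+00 1.37410582e-04 4.38794890e-02] [ 1.00871155e-01  3.00167440e-01 -1.51770537e-01  3.52862115e-05
 -1.11899780e+00  1.51378926e+00]
wrist lid 0.88 [276. 181.] [ 0.6163 -0.1297  0.    ]
wrist lid_grip 0.57 [279. 187.] [ 0.6158 -0.133   0.03  ]
wrist part0 0.63 [ 45. 225.] [0.5473 0.188  0.    ]
wrist part0 0.57 [ 11. 232.] [0.5311 0.267  0.    ]
wrist part0 0.43 [  8. 205.] [0.5736 0.264  0.    ]
wrist case_home 0.81 [  6. 236.] [0.5431 0.228  0.046 ]
```

View pics/w11.png

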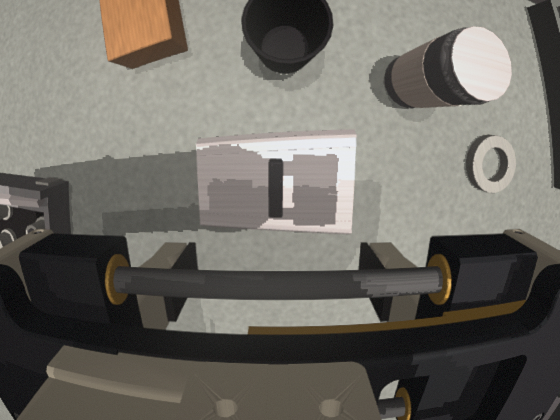

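The wrist view shows the grip bar at (276,187), square to the fingers, with the lid's narrow end to the left (+y). I'll grip it.

{"name": "carry_out", "arguments": {
  "commands": [
    [0.1,-0.01,-0.6,0],
    [0.1,-0.01,-1.3,0],
    [0.1,-0.01,-2.0,0],
    [0.1,-0.01,-2.6,0],
    [0.1,-0.01,-3.1,0],
    [0.1,-0.01,-3.4,0],
    [0.1,-0.01,-3.57,0],
    [0.1,-0.01,-3.57,0],
    [0.1,-0.01,-3.57,0],
    [0.1,-0.01,-3.57,0]
  ]
}}

```text
t: 43.55
eef_pos: [0.6167, -0.1314, 0.0154]
ee_rot: [3.142, -0.001, 0.044]
force: [0.3, 0.2, -0.4]
width: 0.0874
gripper_force: 0.0
```

{"name": "carry_out", "arguments": {
  "commands": [
    [0,0,0,0],
    [0,0,0,0],
    [0,0,0,0],
    [0,0,0,0],
    [0,0,0,0],
    [0,0,0,0],
    [0,0,0,0],
    [0,0,0,0],
    [0,0,0,0],
    [0,0,0,0]
  ],
  "claw": 1,
  "force": 55
}}

```text
t: 44.8
eef_pos: [0.6162, -0.1313, 0.0146]
ee_rot: [-3.142, -0.0, 0.044]
force: [1.2, 1.8, -0.6]
width: 0.0136
gripper_force: 55.0
```

{"name": "carry_out", "arguments": {
  "commands": [
    [0,0,0.3,0],
    [0,0,0.9,0],
    [-0.2,0.4,1.5,-0.2],
    [-0.5,0.9,1.6,-0.4],
    [-0.8,1.5,1.6,-0.6],
    [-1.1,2.1,1.6,-0.8],
    [-1.4,2.7,1.6,-1.0],
    [-1.6,3.2,1.6,-1.2],
    [-1.74,3.6,1.6,-1.24],
    [-1.74,3.6,1.6,-1.24]
  ]
}}

```text
t: 46.05
eef_pos: [0.5289, 0.0496, 0.0955]
ee_rot: [-3.141, -0.001, -0.084]
force: [-0.5, -0.6, -3.1]
width: 0.0132
gripper_force: 55.0
```

Run:
```python
from h import *
s=arm.get_state();print(s['t'],s['eef_pos'],s['ee_rot'],s['width'],s['gripper_force'],s['force'])
f=look('wrist',['lid','lid_grip','part0','case_home','case_way','clamp_grip'],mc=.3,zz=dict(lid=.08,lid_grip=.11));save(f,'w12.png')
f=look('side',['lid_grip','part0','case_home','case_way','clamp_grip'],mc=.3,zz=dict(lid=.08,lid_grip=.11));save(f,'d12.png')
```

```text
46.05 [0.52894589 0.04959681 0.09549455] [-3.14116890e+00 -7.07835817e-04 -8.40778559e-02] 0.01320335022631558 54.99940037727356 [-0.49446938 -0.58600785 -3.11257362]
wrist lid 0.82 [277. 246.] [0.5283 0.0487 0.08  ]
wrist lid_grip 0.76 [281. 268.] [0.5283 0.0464 0.11  ]
wrist part0 0.95 [121. 197.] [0.5509 0.183  0.    ]
wrist part0 0.64 [ 49. 182.] [0.5741 0.2635 0.    ]
wrist part0 0.63 [ 82. 206.] [0.5462 0.2276 0.    ]
wrist part0 0.58 [ 56. 229.] [0.5265 0.2676 0.    ]
wrist part0 0.53 [282. 269.] [0.4749 0.0492 0.    ]
wrist case_home 0.62 [ 54. 223.] [0.5446 0.2279 0.046 ]
side lid_grip 0.82 [265. 163.] [0.5274 0.0521 0.11  ]
side part0 0.47 [257. 152.] [0.5627 0.3032 0.    ]
side case_home 0.84 [254. 151.] [0.5401 0.2249 0.046 ]
side clamp_grip 0.54 [226. 161.] [0.4575 0.1321 0.082 ]
```

View pics/w12.png

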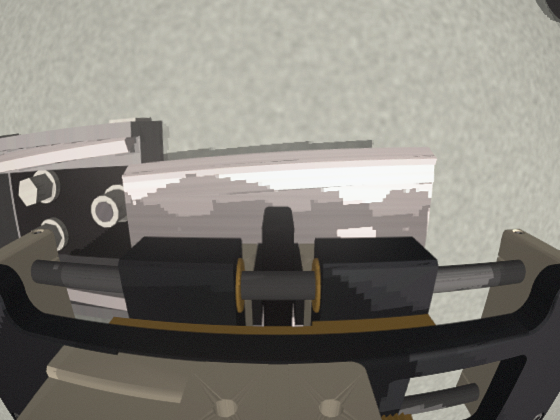

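The wrist view shows the lid held square. Its narrow end, on the left at (130,180), is just outside the mouth. I'll lower it and start sliding it in.

{"name": "carry_out", "arguments": {
  "commands": [
    [0,0,-0.3,0],
    [0,0,-0.6,0],
    [0,0,-0.67,0],
    [0,0,-0.67,0],
    [0.02,0.25,-0.67,0],
    [0.06,0.7,-0.67,0],
    [0.1,1.15,-0.67,0],
    [0.14,1.6,-0.67,0],
    [0.17,1.99,-0.67,0],
    [0.17,1.99,-0.67,0]
  ]
}}

```text
t: 47.95
eef_pos: [0.5379, 0.1501, 0.061]
ee_rot: [-3.141, -0.0, -0.084]
force: [0.1, -0.1, -2.8]
width: 0.0133
gripper_force: 55.0
```

Run:
```python
from h import *
s=arm.get_state();print(s['t'],s['eef_pos'],s['ee_rot'],s['width'],s['force'],s['moment'])
f=look('wrist',['lid','lid_grip','part0','case_home','clamp_grip'],mc=.3,zz=dict(lid=.047,lid_grip=.077));save(f,'w13.png')
```

```text
47.95 [0.53794158 0.15014708 0.06099455] [-3.14145186e+00 -2.79326709e-04 -8.38222583e-02] 0.013291324970617835 [ 0.07263091 -0.08300124 -2.7999645 ] [-0.1334399   0.17609689  0.01779618]
wrist lid_grip 0.67 [280. 270.] [0.5374 0.1475 0.077 ]
wrist part0 0.96 [132. 251.] [0.5227 0.265  0.    ]
wrist part0 0.58 [122. 189.] [0.572  0.2621 0.    ]
```

View pics/w13.png

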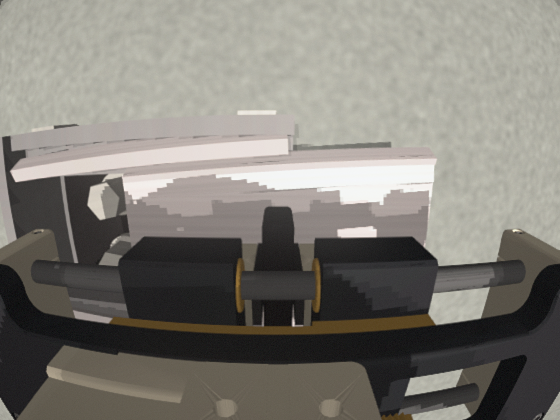

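{"name": "carry_out", "arguments": {
  "commands": [
    [0.01,0.15,0,0],
    [0.03,0.35,0,0],
    [0.05,0.55,0,0],
    [0.06,0.75,0,0],
    [0.08,0.95,0,0],
    [0.1,1.1,0,0],
    [0.11,1.25,0,0],
    [0.12,1.35,0,0],
    [0.12,1.4,0,0],
    [0.12,1.4,0,0]
  ]
}}

```text
t: 49.5
eef_pos: [0.5438, 0.2182, 0.061]
ee_rot: [-3.141, -0.0, -0.086]
force: [0.4, 0.5, -2.5]
width: 0.0133
gripper_force: 55.0
```

{"name": "carry_out", "arguments": {
  "commands": [
    [0,0.03,0,0],
    [0,0.06,0,0],
    [0,0.09,0,0],
    [0.01,0.12,0,0],
    [0.01,0.14,0,0],
    [0.01,0.16,0,0],
    [0.01,0.18,0,0],
    [0.02,0.2,0,0],
    [0.02,0.2,0,0],
    [0.02,0.2,0,0]
  ]
}}

```text
t: 50.75
eef_pos: [0.545, 0.2273, 0.0609]
ee_rot: [3.141, -0.0, -0.086]
force: [5.2, -3.9, -5.5]
width: 0.0138
gripper_force: 55.0
```

{"name": "carry_out", "arguments": {
  "commands": [
    [0.02,0.02,0,0],
    [0.02,0.04,0,0],
    [0.03,0.06,0,0],
    [0.03,0.08,0,0],
    [0.03,0.1,0,0],
    [0.03,0.1,0,0],
    [0.03,0.1,0,0],
    [0.03,0.1,0,0],
    [0.03,0.1,0,0],
    [0.03,0.1,0,0]
  ]
}}

```text
t: 52.0
eef_pos: [0.5455, 0.2315, 0.0606]
ee_rot: [3.139, 0.002, -0.086]
force: [3.2, -9.4, -5.4]
width: 0.0139
gripper_force: 55.0
```

{"name": "carry_out", "arguments": {
  "commands": [
    [0.01,0.02,0,0],
    [0.01,0.04,0,0],
    [0.01,0.06,0,0],
    [0.01,0.08,0,0],
    [0.01,0.1,0,0],
    [0.01,0.1,0,0],
    [0.01,0.1,0,0],
    [0.01,0.1,0,0],
    [0.01,0.1,0,0],
    [0.01,0.1,0,0]
  ]
}}

```text
t: 53.25
eef_pos: [0.5454, 0.2319, 0.0604]
ee_rot: [3.133, 0.004, -0.087]
force: [6.2, -26.3, -0.3]
width: 0.0139
gripper_force: 55.1
```

{"name": "carry_out", "arguments": {
  "commands": [
    [0,0.02,0,0],
    [0,0.03,0,0],
    [0,0.04,0,0],
    [0,0.04,0,0],
    [0,0.04,0,0],
    [0,0.04,0,0],
    [0,0.04,0,0],
    [0,0.04,0,0],
    [0,0.04,0,0],
    [0,0.04,0,0]
  ]
}}

```text
t: 54.5
eef_pos: [0.5454, 0.2321, 0.0604]
ee_rot: [3.13, 0.004, -0.088]
force: [8.2, -34.2, 0.9]
width: 0.0136
gripper_force: 55.1
```

Run:
```python
from h import *
s=arm.get_state();print(s['t'],s['eef_pos'],s['ee_rot'],s['width'],s['force'],s['moment'])
f=look('wrist',['lid','lid_grip','part0','case_home','clamp_grip'],mc=.3,zz=dict(lid=.047,lid_grip=.077));save(f,'w14.png')
g=look('scene',['lid','lid_grip','part0','case_home','clamp_grip'],mc=.3,zz=dict(lid=.047,lid_grip=.077))
h=look('side',['lid','lid_grip','part0','case_home','clamp_grip'],mc=.3,zz=dict(lid=.047,lid_grip=.077))
a=cv2.resize(g['pixels'][190:370,340:520],(400,400),interpolation=cv2.INTER_CUBIC)
b=cv2.resize(f['pixels'][70:290,0:320],(400,275));b=np.vstack([b,np.zeros((125,400,3),np.uint8)])
cv2.imwrite('pics/m14.png',np.hstack([a,b])[:,:,::-1])
```

```text
54.5 [0.54537001 0.23208335 0.06042382] [ 3.13035846  0.00435756 -0.08779148] 0.013630219244339365 [  8.24057718 -34.17611002   0.87051421] [-11.61822526  -3.3304306    0.17237363]
wrist lid 0.69 [279. 245.] [0.5459 0.2296 0.047 ]
wrist lid_grip 0.8 [281. 271.] [0.5444 0.229  0.077 ]
wrist clamp_grip 0.88 [428. 380.] [0.4551 0.1422 0.082 ]
scene lid 0.73 [430. 279.] [0.5442 0.228  0.047 ]
scene lid_grip 0.92 [438. 269.] [0.5478 0.2342 0.077 ]
scene part0 0.57 [436. 267.] [0.4614 0.2354 0.    ]
scene clamp_grip 0.6 [401. 218.] [0.4561 0.1498 0.082 ]
side lid 0.95 [255. 148.] [0.5446 0.2375 0.047 ]
side lid_grip 0.65 [258. 167.] [0.5215 0.0982 0.077 ]
side lid_grip 0.58 [254. 140.] [0.54   0.2222 0.077 ]
side clamp_grip 0.57 [223. 158.] [0.4544 0.1435 0.082 ]
```

View pics/m14.png

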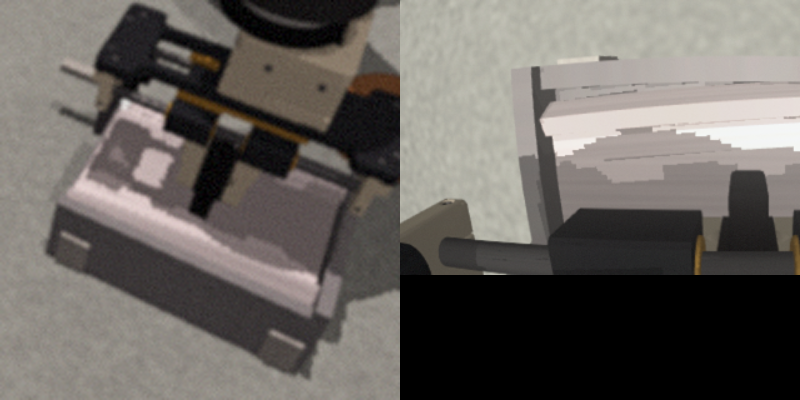

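{"name": "carry_out", "arguments": {
  "commands": [
    [0.05,0,0,0],
    [0.05,0,0,0],
    [0.05,0.02,0,0],
    [0.05,0.04,0,0],
    [0.03,0.04,0,0],
    [0.07,0.04,0,0],
    [0.03,0.04,0,0],
    [0.05,0.04,0,0],
    [0.05,0.04,0,0],
    [0.05,0.04,0,0]
  ]
}}

```text
t: 56.65
eef_pos: [0.5454, 0.2325, 0.0604]
ee_rot: [3.127, 0.008, -0.088]
force: [-1.0, -35.8, 9.7]
width: 0.0136
gripper_force: 55.1
```

{"name": "carry_out", "arguments": {
  "commands": [
    [0,-0.02,0,0],
    [0,-0.06,0,0],
    [0,-0.1,0,0],
    [0,-0.14,0,0],
    [0,-0.18,0,0],
    [0,-0.2,0,0],
    [0,-0.2,0,0],
    [0,-0.2,0,0],
    [0,-0.2,0,0],
    [0,-0.2,0,0]
  ]
}}

```text
t: 57.9
eef_pos: [0.5458, 0.2322, 0.0605]
ee_rot: [3.14, 0.005, -0.086]
force: [-14.6, 3.3, 2.7]
width: 0.0136
gripper_force: 55.0
```

{"name": "carry_out", "arguments": {
  "commands": [
    [-0.04,0.04,0,0],
    [-0.06,0.1,0,0],
    [-0.06,0.16,0,0],
    [-0.06,0.2,0,0],
    [-0.06,0.24,0,0],
    [-0.06,0.26,0,0],
    [-0.06,0.26,0,0],
    [-0.06,0.26,0,0],
    [-0.06,0.26,0,0],
    [-0.06,0.26,0,0]
  ]
}}

```text
t: 59.15
eef_pos: [0.5453, 0.2329, 0.0603]
ee_rot: [3.125, 0.005, -0.089]
force: [17.6, -51.6, 1.4]
width: 0.0137
gripper_force: 55.2
```

{"name": "carry_out", "arguments": {
  "commands": [
    [0,-0.06,0,0],
    [0,-0.12,0,0],
    [0,-0.18,0,0],
    [0,-0.22,0,0],
    [0,-0.24,0,0],
    [0,-0.24,0,0],
    [0,-0.24,0,0],
    [0,-0.24,0,0],
    [0,-0.24,0,0],
    [0,-0.24,0,0]
  ]
}}

```text
t: 60.4
eef_pos: [0.5456, 0.2326, 0.0605]
ee_rot: [3.14, 0.001, -0.086]
force: [2.1, -4.9, -9.8]
width: 0.0137
gripper_force: 55.0
```

{"name": "carry_out", "arguments": {
  "commands": [
    [0,0,0,0],
    [0,0,0,0],
    [0,0,0,0],
    [0,0,0,0],
    [0,0,0,0],
    [0,0,0.2,0],
    [0,0,0.7,0],
    [0,0,1.4,0],
    [0,0,2.1,0],
    [0,0,2.6,0]
  ],
  "claw": 0.5
}}

```text
t: 61.65
eef_pos: [0.5467, 0.2333, 0.1937]
ee_rot: [-3.14, -0.002, -0.086]
force: [0.8, 0.5, -0.6]
width: 0.0438
gripper_force: 0.0
```

{"name": "carry_out", "arguments": {
  "commands": [
    [-0.2,-0.2,0.1,-1.6],
    [-0.5,-0.5,0.1,-3.2],
    [-0.8,-0.8,0.1,-4.8],
    [-1.1,-1.1,0.1,-6.4],
    [-1.4,-1.4,0.1,-8],
    [-1.6,-1.6,0.1,-9.6],
    [-1.75,-1.7,0.1,-11.2],
    [-1.75,-1.7,0.1,-12.8],
    [-1.75,-1.7,0.1,-14.4],
    [-1.75,-1.7,0.1,-15.1]
  ]
}}

```text
t: 62.9
eef_pos: [0.4588, 0.148, 0.1969]
ee_rot: [-3.141, 0.001, -1.671]
force: [0.2, -0.6, -0.4]
width: 0.0439
gripper_force: 0.0
```

Run:
```python
from h import *
s=arm.get_state();print(s['t'],s['eef_pos'],s['ee_rot'],s['q'])
f=look('wrist',['lid','lid_grip','part0','clamp_grip'],mc=.3,zz=dict(lid=.047,lid_grip=.077));save(f,'w15.png')
```

```text
62.9 [0.45877115 0.14803572 0.19691456] [-3.14080231e+00  6.89193021e-04 -1.67102825e+00] [ 7.21421386e-01  6.01380647e-02 -4.45071385e-01  1.25086453e-04
 -1.06454397e+00 -8.21714179e-01]
wrist clamp_grip 0.95 [281. 206.] [0.4546 0.1484 0.082 ]
```

View pics/w15.png

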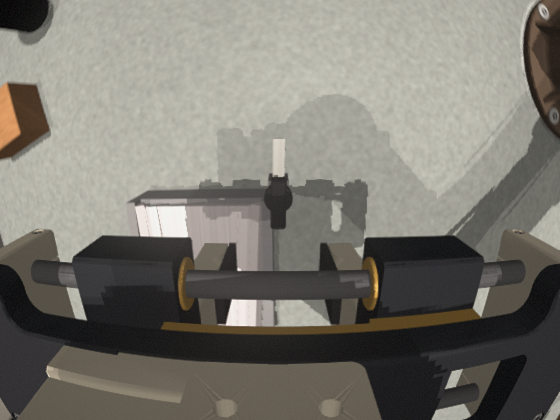

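The wrist view shows the knob at (279,205), with the tongue still along the case's -y at (279,155). The lid is in place. I'll grip the bar and turn it back.

{"name": "carry_out", "arguments": {
  "commands": [
    [-0.01,0,-0.4,0],
    [-0.01,0,-0.9,0],
    [-0.01,0,-1.4,0],
    [-0.01,0,-1.9,0],
    [-0.01,0,-2.2,0],
    [-0.01,0,-2.4,0],
    [-0.01,0,-2.48,0],
    [-0.01,0,-2.48,0],
    [-0.01,0,-2.48,0],
    [-0.01,0,-2.48,0]
  ]
}}

```text
t: 64.4
eef_pos: [0.4584, 0.1483, 0.0725]
ee_rot: [-3.141, 0.001, -1.667]
force: [0.2, -0.3, -0.1]
width: 0.0434
gripper_force: 0.0
```

{"name": "carry_out", "arguments": {
  "commands": [
    [0,0,0,0],
    [0,0,0,0],
    [0,0,0,0],
    [0,0,0,0],
    [0,0,0,0],
    [0,0,0,0],
    [0,0,0,0],
    [0,0,0,0],
    [0,0,0,0],
    [0,0,0,0]
  ],
  "claw": 1,
  "force": 12
}}

```text
t: 65.65
eef_pos: [0.4586, 0.1481, 0.0721]
ee_rot: [-3.141, 0.0, -1.667]
force: [5.4, -1.4, -3.2]
width: 0.0127
gripper_force: 12.0
```

{"name": "carry_out", "arguments": {
  "commands": [
    [0,0,0,1],
    [0,0,0,2.6],
    [0,0,0,4.2],
    [0,0,0,5.8],
    [0,0,0,7.4],
    [0,0,0,9],
    [0,0,0,10.6],
    [0,0,0,12.2],
    [0,0,0,13.8],
    [0,0,0,15.1]
  ]
}}

```text
t: 66.9
eef_pos: [0.4561, 0.146, 0.072]
ee_rot: [3.138, 0.004, -0.082]
force: [-4.6, -6.6, 10.0]
width: 0.013
gripper_force: 12.0
```

{"name": "carry_out", "arguments": {
  "commands": [
    [0,0,0,0],
    [0,0,0,0.05],
    [0,0,0,0.05],
    [0,0,0,0.05],
    [0,0,0,0.05],
    [0,0,0,0.05],
    [0,0,0,0.05],
    [0,0,0,0.05],
    [0,0,0,0.05],
    [0,0,0,0.05]
  ]
}}

```text
t: 68.15
eef_pos: [0.4561, 0.146, 0.072]
ee_rot: [3.138, 0.004, -0.081]
force: [-4.3, -6.7, 10.2]
width: 0.0129
gripper_force: 12.0
```

{"name": "carry_out", "arguments": {
  "commands": [
    [0,0,0,0],
    [0,0,0,0],
    [0,0,0,0],
    [0,0,0,0],
    [0,0,0,0],
    [0,0,0.2,0],
    [0,0,0.7,0],
    [0,0,1.4,0],
    [-0.1,0,2.1,0],
    [-0.2,0,2.8,0]
  ],
  "claw": 0.5
}}

```text
t: 69.4
eef_pos: [0.448, 0.148, 0.214]
ee_rot: [-3.141, -0.001, -0.081]
force: [0.6, 1.0, 0.1]
width: 0.0435
gripper_force: 0.0
```

Run:
```python
from h import *
s=arm.get_state();print(s['t'],s['eef_pos'],s['ee_rot'])
f=look('wrist',['lid','lid_grip','part0','clamp_grip'],mc=.3,zz=dict(lid=.047,lid_grip=.077))
g=look('scene',['lid','part0'],mc=.3,zz=dict(lid=.047));h=look('side',['lid','part0'],mc=.3,zz=dict(lid=.047))
a=cv2.resize(f['pixels'][0:260,60:400],(500,382),interpolation=cv2.INTER_CUBIC)
b=cv2.resize(h['pixels'][60:360,180:400],(280,382),interpolation=cv2.INTER_CUBIC)
cv2.imwrite('pics/m16.png',np.hstack([a,b])[:,:,::-1])
```

```text
69.4 [0.44801358 0.14796816 0.21401529] [-3.14109021e+00 -5.86904971e-04 -8.07508924e-02]
wrist lid 0.68 [188. 103.] [0.5464 0.2292 0.047 ]
wrist lid_grip 0.63 [183. 102.] [0.5452 0.2265 0.077 ]
wrist clamp_grip 0.82 [281. 192.] [0.4534 0.1428 0.082 ]
scene lid 0.82 [430. 282.] [0.5517 0.2296 0.047 ]
side lid 0.65 [257. 152.] [0.5456 0.2199 0.047 ]
```

View pics/m16.png

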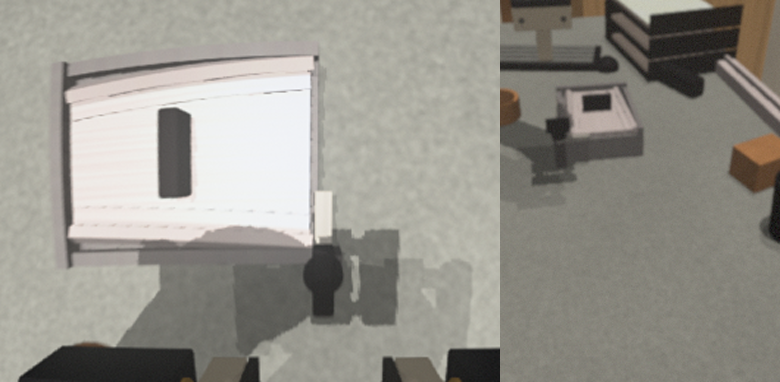

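The picture shows the lid home against the stop wall and the tongue across behind its tail at (323,210). No parts are left on the counter, so I'll hand it in.

```bash
python3 -c "
from station import arm
print(arm.job_done())"
```

```text
the job is handed in; nothing more can be done
None
```

I put all three parts I found upright in the case, pushed the lid along the way until it wedged tight, turned the clamp's tongue back straight across behind it, and handed the job in after about 70 s of robot time; no verdict came back.

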